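# Gauge a bracket and hold it in the datum corner for scanning

## Robot

A 7-joint arm with a two-finger parallel gripper is mounted at the origin on the work surface. World frame = base frame: x ahead of the robot, y to its left, z up, the work surface at z = 0. Lengths are in m, angles in rad, forces in N, time in s.
With the tool pointing down it reaches from about 0.4 to 0.85 m from the base axis. Payload 10.4 kg.
Tool frame: the origin (TCP) lies between the finger pads; the fingertips stand 11 mm ahead of it and the grasp point (between the pads) lies 8 mm behind it (bot.tip_reach is the z of the fingertips in the tool frame, in m); z points along the fingers, y is the direction in which the jaws open and shut (so a half turn about z gives the same grasp; the last joint's range is limited). The gripper opens to 87 mm and grips with 3 to 60 N. Pads are 19 mm wide; open, the fingers measure 117 mm over their backs; the gripper's body (75 mm by 190 mm) begins 51 mm behind the grasp point.
Start: joints at [-1.163, 0.332, -0.065, 1.46, 0.022, 1.35, -0.088], TCP at [0.261, 0.568, 0.208] pointing down, gripper open.
Joint ranges: [-2.6, 2.6], [-0.5, 2.12], [-1.47, 1.34], [0.16, 2.42], [-1.27, 4.41], [0.06, 2.06], [-2.6, 2.6]. Speed limits (rad/s): [2.22, 2.22, 2.79, 2.79, 3.14, 3.14, 3.14].

## Interface

Orientations are given as a 3x3 rotation matrix whose columns are the frame's x, y, z axes.
In Python, from station import bot, viewer gives the robot as it stands. The module is installed in compiled form; this text tells all that it offers.
- The arm moves only by the tool jog_arm, never from a script. Its argument "steps" is a list that holds one entry, the list of rows, each a list of 4 numbers: the shift along the tool's x, y, z in cm, then the turn about the tool's z in degrees. A call has 1 to 5 rows; each row is the pose to reach, as a shift and turn from the pose commanded when the call began, along the tool's axes at that moment; what a row does not reach only later rows make up. A row lasts 1/10 s, in which the tool goes at most 50 mm and 8.59 degrees, less where a joint would pass 70% of its speed; a pose out of reach is approached as far as the arm can. A call with a gripper value outside its range is refused whole. "claw" is the finger opening in cm, from 0 to 8.7, set as the call begins (left out, the last holds). The fingers move at their own pace and stop on an object; "newtons" is the grip in N (left out, the last holds). Time passes only in rows, so rows that repeat a pose let the fingers close. It gives the time, the measured TCP pose, the force and the opening at its end, in the units of the state.
- bot.get_obs(): the state, without advancing time (a new reading comes with each control period).
- viewer.read_camera(name): name is "scene" or "top"; returns the picture (420x560x3 uint8, red, green, blue); there is no depth.
- viewer.camera_model(name): a dict with "K" (3x3 intrinsics, pixels), "R" (3x3) and "t" (3): a world point X has camera coordinates R X + t. Camera axes: x right, y down, z forward; pixel columns grow to the right and rows downward; lengths in m; the calibration is good to about 2 mm. A picture is of the moment at which its call begins. camera_model takes no time and is no camera call.
- bot.close_job(): hands the job in, once; it reports no verdict.
The state is a dict: "time": time; "qpos": joint angles; "dq": joint speeds; "tau": joint torques, N m; "eef_pos": TCP position; "ee_rot": TCP orientation; "wrist_force": force on the tool from outside, world axes, zero at the start; "moment": the same for the moment, N m; "opening": finger opening in m.
Only numpy, scipy, OpenCV 4.12 (cv2) and the standard library are available. Lean on these libraries where they do the work, as an engineer would, in place of code of your own. Each camera call takes 0.05 s, during which the arm holds its last target.

## Task

One of the two look-alike brackets is a little too wide. Take the one that fits the blue go gauge and slide it upright along the gauge base through the gap, in at the flared end and fully out at the other, then set it flat on the dark scan plate and press it firmly into the corner of the two yellow stops, long side flush against the long stop and end flush against the short one. Finish still gripping it and pushing on both stops; leave the wide bracket standing on the bench and do not disturb the other things.

Things in the scene. Friction and masses are not known exactly. Their poses are not given: they have to be found in the camera images.
- bracket_a_centre (a point): Centre of the good bracket, half-way up (36 mm above its underside). Bare aluminium, about 0.25 kg: base block 60 (its x) x 40 x 24 mm high, with an upright lug on the middle of its top, 30 (x) x 26 (y) x 48 mm high, 72 mm in all; grip it by the lug. z up. It starts in either of two places on the right of the bench.
- bracket_b_centre (a point): Centre of the oversize bracket: the same in look and all sizes but for its base, 60 x 46 x 24 mm, which does not pass the gauge. It stands in the other place. This point lies 36 mm above its underside.
- gauge_gap (a point): Mid-gap of the fixed go gauge, on top of its blue base plate (220 along x, 104 along y, 6 mm thick). Two steel jaws stand 20 mm above the base, leaving a gap of 43 mm, parallel for 50 mm along x; at the -x end (towards the robot) it flares open over 18 mm more. x runs along the gap from the flared end to the way out, z up. A bracket passes with its length along x.
- seat (a point): Where the middle of the bracket's underside comes when home, on top of the fixed dark scan plate (240 x 200 x 12 mm, white dots). x points to the short stop, whose face is 30 mm away; y points to the long stop, whose face is 20 mm away; z up. Room to come in from -x and -y. Plate, stops and brackets are smooth (friction about 0.25).
- stop_long: Long yellow stop, rigid: 100 (along seat x) x 14 x 20 mm high above the plate, from -70 to +30 mm of the seat; origin at the centre of its underside.
- stop_short: Short yellow stop, rigid: 14 x 46 (along seat y) x 20 mm high above the plate, from -33 to +13 mm of the seat; origin at the centre of its underside.
- bracket_a: The good bracket; origin at the centre of its underside, x along its length, z up.
- bracket_b: The oversize bracket; origin at the centre of its underside.
- cover: Loose bystander: grey cast ring cover lying flat, 200 mm across, 26 mm high; origin at its centre underneath.
- spray: Loose bystander: spray can, 52 mm across, 150 mm tall; origin under its centre.
- mug: Loose bystander: white mug, 80 mm across, 90 mm tall; origin under its centre.
- jar: Loose bystander: small white jar with a green cap, 48 mm across, 50 mm tall; origin under its centre.
- driver: Loose bystander: orange-handled screwdriver lying on the bench.
- ball: Loose bystander: white reference ball of 30 mm on a small round steel stand 44 mm across, 65 mm tall; origin under its centre.

How it is judged:
By the outcome, as a careful person would: the job done as asked, in the order asked, and still so for the second after the job is handed in, while the arm keeps its last pose, push and grip.
It also fails if it takes over 58 s, if anything falls off the work surface, if the arm or the gripper's body presses on something with over 40 N, if the wrist force passes 120 N, or if a joint passes its speed limit or range.

## Working session

There is one attempt and no reset: what is moved stays moved. The work goes in short steps, Python scripts to look and compute and a tool call to move; the robot and the scene stay as the last step left them, time stands still between calls to the robot, and variables do not carry over. Pictures are saved under pics/ and viewed, and the job is handed in when it is done.

Besides the shell and the picture viewer there is one more tool, called after ">>>" by a JSON object that holds its "name" and its "arguments". jog_arm: Moves the arm, as the interface text tells. Its arguments: {"type":"object","properties":{"steps":{"type":"array"},"claw":{"type":"number"},"newtons":{"type":"number"}},"required":["steps"]}

```bash
mkdir -p pics; ls; python3 - <<'E'
from station import bot, viewer
import cv2,numpy as np
np.set_printoptions(precision=4,suppress=True)
for n in ("scene","top"):
    im=viewer.read_camera(n); cv2.imwrite(f"pics/{n}0.png",im[:,:,::-1])
    m=viewer.camera_model(n); print(n,m["K"],m["R"],m["t"], -m["R"].T@m["t"])
o=bot.get_obs(); print(o, bot.tip_reach)
E
```

```text
pics
scene [[511.7701   0.     277.019 ]
 [  0.     511.7701 215.6279]
 [  0.       0.       1.    ]] [[ 0.0192  0.9997 -0.0157]
 [ 0.5241 -0.0234 -0.8513]
 [-0.8514  0.0082 -0.5244]] [ 0.0202 -0.2352  1.9729] [ 1.8027 -0.0418  0.8347]
top [[406.0657   0.     283.1811]
 [  0.     406.0657 212.2609]
 [  0.       0.       1.    ]] [[-0.003  -1.     -0.0035]
 [-0.9838  0.0036 -0.1792]
 [ 0.1792  0.0029 -0.9838]] [-0.0263  0.5154  1.0027] [ 0.3273 -0.0311  1.0787]
{'time': 0.1, 'qpos': array([-1.1626,  0.3328, -0.0647,  1.4608,  0.0216,  1.3499, -0.0885]), 'dq': array([ 0.0002, -0.0008,  0.0002, -0.0023,  0.0004, -0.0019, -0.0019]), 'tau': array([  0.0009, -62.4543,   0.0243, -39.0721,  -0.0616,   0.0365,
         0.0001]), 'eef_pos': array([0.2608, 0.5676, 0.2076]), 'ee_rot': array([[-0.9087,  0.4175, -0.0005],
       [ 0.4175,  0.9087, -0.0012],
       [-0.0001, -0.0013, -1.    ]]), 'wrist_force': array([ 0.1186, -0.0849,  0.3055]), 'moment': array([ 0.0091, -0.0154, -0.0126]), 'opening': 0.08695168593146989} 0.011
```

View pics/scene0.png

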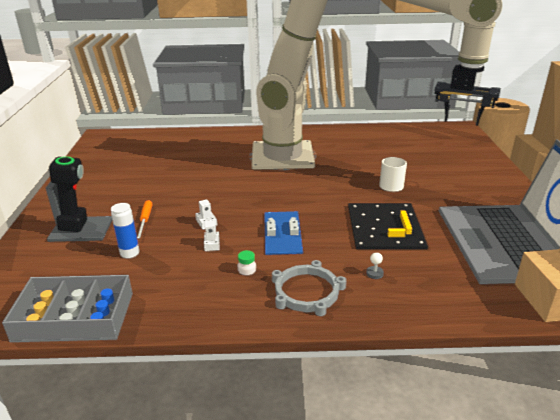

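View pics/top0.png

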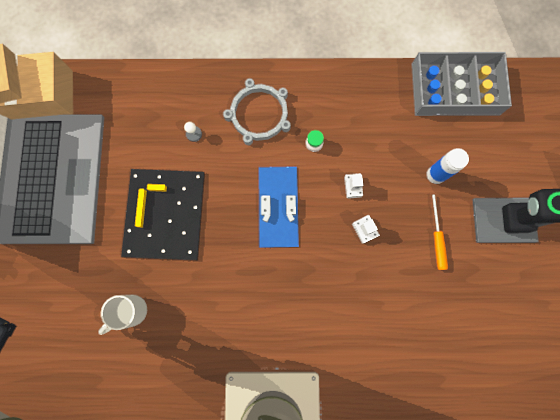

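The top view shows the gauge at about (278,207), the scan plate at (163,215) with yellow stops at (140,208) and (156,187), and the brackets at (354,186) and (366,229). I'll enlarge these.

```bash
cat > h.py <<'E'
import cv2,numpy as np
np.set_printoptions(precision=4,suppress=True)
from station import bot,viewer
def crop(src,dst,x0,y0,w,h,s):
    im=cv2.imread(src)[y0:y0+h,x0:x0+w]
    im=cv2.resize(im,None,fx=s,fy=s,interpolation=cv2.INTER_CUBIC)
    st=10
    for x in range((x0//st+1)*st,x0+w,st):
        cv2.line(im,((x-x0)*s,0),((x-x0)*s,6),(0,255,0),1); cv2.putText(im,str(x),((x-x0)*s-8,16),0,.35,(0,255,0),1)
    for y in range((y0//st+1)*st,y0+h,st):
        cv2.line(im,(0,(y-y0)*s),(6,(y-y0)*s),(0,255,0),1); cv2.putText(im,str(y),(8,(y-y0)*s+4),0,.35,(0,255,0),1)
    cv2.imwrite(dst,im)
def P(n):
    m=viewer.camera_model(n); return m["K"]@np.hstack([m["R"],np.reshape(m["t"],(3,1))])
def ray(n,u,v,z):
    m=viewer.camera_model(n); R=m["R"];t=m["t"]; c=-R.T@t
    d=R.T@np.linalg.inv(m["K"])@np.array([u,v,1.]); return c+d*(z-c[2])/d[2]
def tri(uvs,uvt):
    X=cv2.triangulatePoints(P("scene"),P("top"),np.array(uvs,float).reshape(2,1),np.array(uvt,float).reshape(2,1)); return (X[:3]/X[3]).ravel()
def proj(n,X):
    X=np.atleast_2d(X); p=np.c_[X,np.ones(len(X))]@P(n).T; return p[:,:2]/p[:,2:]
E
python3 -c "
from h import *
crop('pics/top0.png','pics/t_br.png',330,160,66,90,8) if 0 else crop('pics/top0.png','pics/t_br.png',335,165,55,85,7)
crop('pics/top0.png','pics/t_g.png',250,160,60,95,6)
crop('pics/top0.png','pics/t_p.png',115,160,95,105,5)
crop('pics/scene0.png','pics/s_br.png',185,190,50,70,8)
crop('pics/scene0.png','pics/s_g.png',255,205,55,55,10)
crop('pics/scene0.png','pics/s_p.png',340,195,95,60,8)
"
```

```text
(no output)
```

View pics/t_br.png

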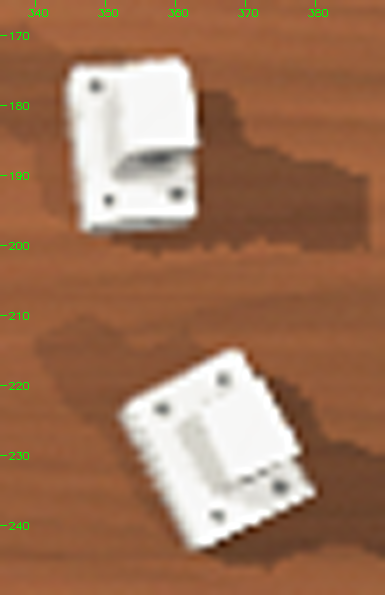

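View pics/s_br.png

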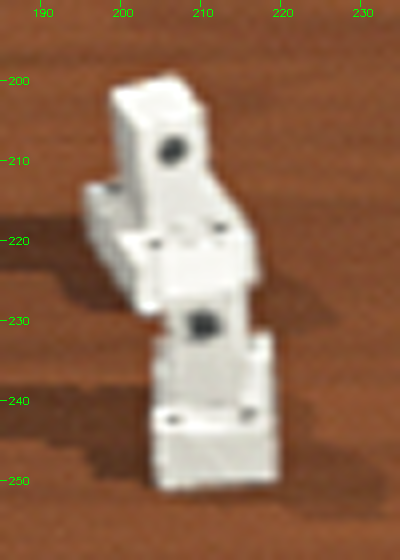

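View pics/t_g.png

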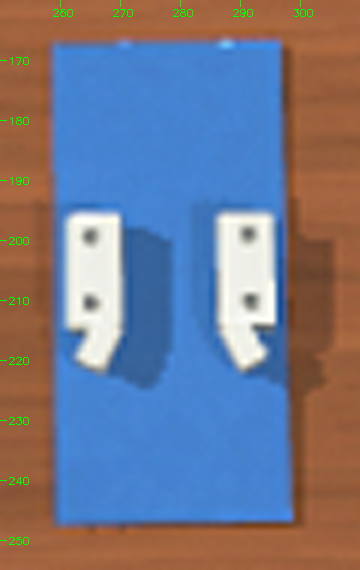

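View pics/s_g.png

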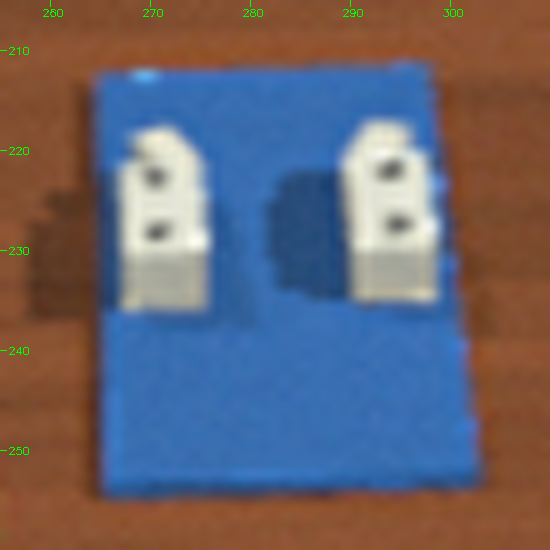

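View pics/t_p.png

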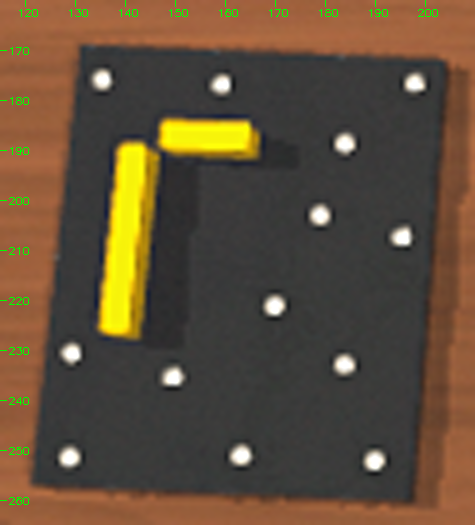

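View pics/s_p.png

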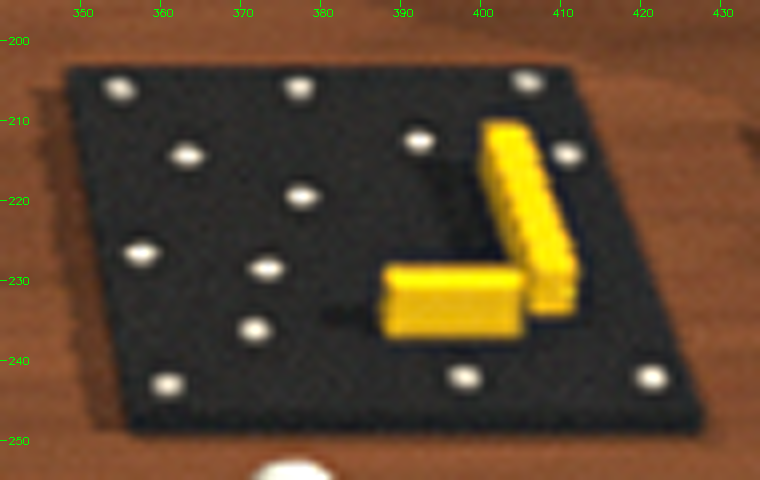

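I'll fit silhouettes of the known box shapes in both views. This gives pose, height and, for the brackets, width.

```bash
cat > fit.py <<'E'
from h import *
from scipy.optimize import minimize
S=8
def boxpts(c,sz,pose):
    x,y,z,yaw=pose; cs,sn=np.cos(yaw),np.sin(yaw)
    p=np.array([[a*sz[0]/2+c[0],b*sz[1]/2+c[1],d*sz[2]+c[2]] for a in(-1,1) for b in(-1,1) for d in(0,1)])
    return np.c_[x+cs*p[:,0]-sn*p[:,1],y+sn*p[:,0]+cs*p[:,1],z+p[:,2]]
def render(n,boxes,roi,off=(0,0)):
    x0,y0,w,h=roi; m=np.zeros((h*S,w*S),np.uint8)
    for b in boxes:
        uv=proj(n,b)+np.array(off)
        q=((uv+0.5-[x0,y0])*S-0.5)
        hull=cv2.convexHull(q.astype(np.float32)).reshape(-1,2)
        cv2.fillConvexPoly(m,np.round(hull*16).astype(np.int32),255,shift=4)
    m=cv2.resize(m,(w,h),interpolation=cv2.INTER_AREA)
    return cv2.GaussianBlur(m.astype(np.float32)/255,(0,0),0.5)
def alpha(img,roi,kind):
    x0,y0,w,h=roi; a=img[y0:y0+h,x0:x0+w].astype(float)
    if kind=='white': v=(a[...,0]-75)/(165-75)   # BGR blue
    if kind=='yellow': v=(a[...,2]-a[...,0]-15)/(120-15.)
    if kind=='blue': v=(a[...,0]-a[...,2]-0)/(70.)
    v=np.clip(v,0,1)
    if kind=='white':
        v=np.maximum(v, cv2.morphologyEx(v.astype(np.float32),cv2.MORPH_CLOSE,np.ones((3,3))))
    return v
def opt(cost,p0,step):
    p0=np.array(p0,float); step=np.array(step)
    best=None
    p=p0
    for k in range(3):
        sim=np.vstack([p]+[p+step[i]*np.eye(len(p))[i] for i in range(len(p))])
        r=minimize(cost,p,method='Nelder-Mead',options=dict(initial_simplex=sim,maxiter=2500,maxfev=2500,xatol=1e-5,fatol=1e-4)); p=r.x
    return r
E
cat > f1.py <<'E'
from fit import *
T=cv2.imread('pics/top0.png');Sc=cv2.imread('pics/scene0.png')
# seat: stops
rt=(128,178,45,55); rs=(380,200,40,45)
at=alpha(T,rt,'yellow'); as_=alpha(Sc,rs,'yellow')
def stops(p): return [boxpts((-.02,.027,0),(.1,.014,.02),p),boxpts((.037,-.01,0),(.014,.046,.02),p)]
g=ray('top',149,200,.012); print('seat guess',g)
def cost(p):
    q=(p[0],p[1],p[2],p[3]); b=stops(q)
    return ((render('top',b,rt)-at)**2).sum()+((render('scene',b,rs,(p[4],p[5]))-as_)**2).sum()
r=opt(cost,[g[0],g[1],.012,-.05,0,0],[.01,.01,.004,.05,1,1]); print('seat free z',r.x,r.fun)
c2=lambda p: cost(np.r_[p[:2],.012,p[2],0,0]); r=opt(c2,[g[0],g[1],-.05],[.01,.01,.05]); print('seat z=.012',r.x,r.fun)
c3=lambda p: cost(np.r_[p,0,0]); r=opt(c3,[g[0],g[1],.012,-.05],[.01,.01,.004,.05]); print('seat z free,no off',r.x,r.fun)
# brackets
rt2=(338,166,50,85); rs2=(188,192,40,66)
bt=alpha(T,rt2,'white'); bs=alpha(Sc,rs2,'white')
def br(x,y,z,yaw,w): return [boxpts((0,0,0),(.06,w,.024),(x,y,z,yaw)),boxpts((0,0,.024),(.03,.026,.048),(x,y,z,yaw))]
g1=ray('top',354,186,.02); g2=ray('top',366,230,.02); print(g1,g2)
def cb(p,off=True):
    b=br(p[0],p[1],0,p[2],p[3])+br(p[4],p[5],0,p[6],p[7])
    return ((render('top',b,rt2)-bt)**2).sum()+((render('scene',b,rs2,p[8:10])-bs)**2).sum()
for w1,w2 in((.043,.043),(.046,.04),(.04,.046)):
    r=opt(cb,[g1[0],g1[1],0.05,w1,g2[0],g2[1],.4,w2,0,0],[.005,.005,.1,.003,.005,.005,.1,.003,.5,.5]); print('br free',r.x,r.fun)
    f=lambda p: cb(np.r_[p[:3],w1,p[3:6],w2,p[6:]]); r=opt(f,np.r_[r.x[:3],r.x[4:7],r.x[8:]],[.005,.005,.1,.005,.005,.1,.5,.5]); print('  fixed',w1,w2,r.x,r.fun)
p=r.x
E
python3 f1.py
```

```text
seat guess [0.5564 0.3327 0.012 ]
seat free z [ 0.5519  0.3222  0.0156 -0.0429 -0.4038  0.899 ] 115.06773159999894Traceback (most recent call last):
  File "f1.py", line 12, in <module>
    c2=lambda p: cost(np.r_[p[:2],.012,p[2],0,0]); r=opt(c2,[g[0],g[1],-.05],[.01,.01,.05]); print('seat z=.012',r.x,r.fun)
                                                     ~~~^^^^^^^^^^^^^^^^^^^^^^^^^^^^^^^^^^^
  File "fit.py", line 32, in opt
    r=minimize(cost,p,method='Nelder-Mead',options=dict(initial_simplex=sim,maxiter=2500,maxfev=2500,xatol=1e-5,fatol=1e-4)); p=r.x
    res = _minimize_neldermead(fun, x0, args, callback, bounds=bounds,
                               **options)
    fxr = func(xr)
    fx = function(np.copy(x), *(wrapper_args + args))
  File "f1.py", line 12, in <lambda>
    c2=lambda p: cost(np.r_[p[:2],.012,p[2],0,0]); r=opt(c2,[g[0],g[1],-.05],[.01,.01,.05]); print('seat z=.012',r.x,r.fun)
                 ~~~~^^^^^^^^^^^^^^^^^^^^^^^^^^^^
  File "f1.py", line 10, in cost
    return ((render('top',b,rt)-at)**2).sum()+((render('scene',b,rs,(p[4],p[5]))-as_)**2).sum()
                                                ~~~~~~^^^^^^^^^^^^^^^^^^^^^^^^^^
  File "fit.py", line 11, in render
    uv=proj(n,b)+np.array(off)
       ~~~~^^^^^
  File "h.py", line 21, in proj
    X=np.atleast_2d(X); p=np.c_[X,np.ones(len(X))]@P(n).T; return p[:,:2]/p[:,2:]
                                                   ~^^^
  File "h.py", line 14, in P
    m=viewer.camera_model(n); return m["K"]@np.hstack([m["R"],np.reshape(m["t"],(3,1))])
ValueError: time passes only in moves, steps and waits
```

```bash
python3 - <<'E'
from h import *
import json
d={}
for n in("scene","top"):
    m=viewer.camera_model(n); d[n]={k:np.array(m[k]).tolist() for k in m}
json.dump(d,open('cam.json','w'))
E
python3 - <<'E'
s=open('h.py').read()
s=s.replace("def P(n):","import json\n_C={n:{k:np.array(v) for k,v in d.items()} for n,d in json.load(open('cam.json')).items()} if __import__('os').path.exists('cam.json') else {}\ndef P(n):").replace('viewer.camera_model(n)','_C[n]')
open('h.py','w').write(s)
s=open('fit.py').read().replace("(a[...,2]-a[...,0]-15)/(120-15.)","(a[...,1]-a[...,0]-50)/(60.)")
open('fit.py','w').write(s)
E
time python3 f1.py
```

```text
seat guess [0.5564 0.3327 0.012 ]
seat free z [ 0.5526  0.3229  0.0136 -0.0453 -0.6254  0.2229] 14.775707284930604
seat z=.012 [ 0.5525  0.3229 -0.0495] 30.930356308851902
seat z free,no off [ 0.5526  0.3225  0.0132 -0.048 ] 26.01667058594525
[ 0.591  -0.2179  0.02  ] [ 0.472  -0.2454  0.02  ]
br free [ 0.5951 -0.2173  0.074   0.0413  0.4761 -0.245   0.4388  0.0463 -0.3186
 -0.0009] 21.42312106220706
  fixed 0.043 0.043 [ 0.595  -0.2173  0.0804  0.4759 -0.2447  0.4594 -0.3396  0.1076] 37.91491190932991
br free [ 0.5951 -0.2174  0.0736  0.0412  0.4761 -0.245   0.4381  0.0463 -0.31
  0.0008] 21.403552042487455
  fixed 0.046 0.04 [ 0.5949 -0.2175  0.1028  0.4756 -0.2445  0.4872 -0.3604  0.014 ] 83.82623254138755
br free [ 0.595  -0.2174  0.0752  0.0412  0.476  -0.2449  0.4387  0.0463 -0.3069
 -0.0117] 21.498274507790818
  fixed 0.04 0.046 [ 0.595  -0.2174  0.0696  0.4761 -0.2449  0.4414 -0.3377 -0.0051] 24.26029618659612
real	0m16.303s
user	0m16.361s
sys	0m0.209s
```

The fit is decisive: the far bracket at (0.595, -0.217) measures 41 mm, so it is the good one. The near bracket measures 46 mm. Next is the gauge, plus a check of the bracket heights.

```bash
cat > f2.py <<'E'
from fit import *
T=cv2.imread('pics/top0.png');Sc=cv2.imread('pics/scene0.png')
rt=(248,158,62,98); rs=(256,203,56,58)
def al(img,roi):
    x0,y0,w,h=roi;a=img[y0:y0+h,x0:x0+w].astype(float); return np.clip((a[...,0]-75)/60,0,1)
at=al(T,rt);as_=al(Sc,rs)
g=ray('top',277.5,207,.006);print(g)
def plate(p): return [boxpts((0,0,-.006),(.22,.104,.006),p)]
def cost(p):
    b=plate(p[:4]); return ((render('top',b,rt)-at)**2).sum()+((render('scene',b,rs,p[4:6])-as_)**2).sum()
r=opt(cost,[g[0],g[1],.006,0,0,0],[.005,.005,.003,.03,.5,.5]);print('plate',r.x,r.fun)
r2=opt(lambda p:cost(np.r_[p[:2],.006,p[2:]]),np.delete(r.x,2),[.005,.005,.03,.5,.5]);print('plate z=6',r2.x,r2.fun)
pl=r.x
# jaws
jt=(257,190,42,34); js=(263,214,38,25)
def aj(img,roi):
    x0,y0,w,h=roi;a=img[y0:y0+h,x0:x0+w].astype(np.float32); v=np.clip((a[...,2]-85)/60,0,1); return v
f=lambda a:cv2.morphologyEx(a,cv2.MORPH_CLOSE,np.ones((3,3)))
at2=f(aj(T,jt));as2=f(aj(Sc,js))
def jaws(p,gap,t,dx,dy):
    B=[]
    x,y,z,yaw=p;cs,sn=np.cos(yaw),np.sin(yaw)
    for s in(1,-1):
        B.append(boxpts((0,s*(gap/2+t/2),0),(.05,t,.02),p))
        q=[]
        for (a,b) in((-.025,gap/2),(-.025,gap/2+.01),(-.025-dx,gap/2+dy),(-.025-dx+.006,gap/2+dy+.012)):
            for zz in(0,.02): q.append((x+cs*a-sn*s*b,y+sn*a+cs*s*b,z+zz))
        B.append(np.array(q))
    return B
def cj(p):
    b=jaws((p[0],p[1],.006,p[2]),p[3],p[4],.018,p[5])
    return ((render('top',b,jt)-at2)**2).sum()+((render('scene',b,js,p[6:8])-as2)**2).sum()
r=opt(cj,[pl[0],pl[1],pl[3],.043,.022,.008,pl[4],pl[5]],[.005,.004,.03,.002,.003,.003,.5,.5]);print('jaws x y yaw gap t fl off',r.x,r.fun)
rt2=(338,166,50,85); rs2=(188,192,40,66)
bt=alpha(T,rt2,'white'); bs=alpha(Sc,rs2,'white')
def br(x,y,z,yaw,w): return [boxpts((0,0,0),(.06,w,.024),(x,y,z,yaw)),boxpts((0,0,.024),(.03,.026,.048),(x,y,z,yaw))]
def cb(p):
    b=br(p[0],p[1],p[3],p[2],.04)+br(p[4],p[5],p[7],p[6],.046)
    return ((render('top',b,rt2)-bt)**2).sum()+((render('scene',b,rs2)-bs)**2).sum()
r=opt(cb,[.595,-.2174,.07,0,.4761,-.2449,.44,0],[.005,.005,.05,.005,.005,.005,.05,.005]);print('brackets x y yaw z',r.x,r.fun)
E
python3 f2.py
```

```text
[ 0.5371 -0.0126  0.006 ]
plate [ 0.5396 -0.0137  0.0137  0.015  -0.4911  2.3359] 35.06290336024685
plate z=6 [ 0.5409 -0.0135  0.0136 -0.5459 -0.147 ] 41.94486331191089
jaws x y yaw gap t fl off [ 0.5412 -0.0132  0.0159  0.0421  0.0274  0.0099 -0.3708 -0.2981] 101.55091857910156
brackets x y yaw z [ 0.5951 -0.2177  0.0735  0.0002  0.4762 -0.2453  0.4407 -0.0005] 27.65523052282854
```

The gauge plate and jaws agree: gap at (0.541, -0.0133), yaw 0.015. Bracket heights come out at 0, as they should. Seat is at (0.5525, 0.323), yaw -0.047. Now the move helper.

```bash
cat > mv.py <<'E'
import sys
from h import *
# usage mv.py x y z yawdeg(tool x dir, deg)  -> shift cm, turn deg from measured pose
x,y,z,a=map(float,sys.argv[1:5])
o=bot.get_obs();R=o['ee_rot'];p=o['eef_pos']
d=R.T@(np.array([x,y,z])-p)*100
psi=np.degrees(np.arctan2(R[1,0],R[0,0]))
print('shift',d.round(2),'turn',round(-((a-psi+180)%360-180),2),'| t',round(o['time'],2),'p',p,'psi',round(psi,2),'tilt',R[:,2],'F',o['wrist_force'],'M',o['moment'],'q',o['qpos'],'op',o['opening'])
E
python3 mv.py .595 -.2174 .16 184.2
```

```text
shift [-63.14 -57.37   4.84] turn -28.88 | t 0.1 p [0.2608 0.5676 0.2076] psi 155.32 tilt [-0.0005 -0.0012 -1.    ] F [ 0.1186 -0.0849  0.3055] M [ 0.0091 -0.0154 -0.0126] q [-1.1626  0.3328 -0.0647  1.4608  0.0216  1.3499 -0.0885] op 0.08695168593146989
```

>>> {"name": "jog_arm", "arguments": {"steps": [[[-63.1, -57.4, 0, -28.9], [-63.1, -57.4, 0, -28.9], [-63.1, -57.4, 0, -28.9], [-63.1, -57.4, 0, -28.9], [-63.1, -57.4, 0, -28.9]]], "claw": 8.7}}

```text
time: 0.6
eef_pos: [0.3586, 0.3371, 0.2081]
ee_rot: [[-0.997, -0.076, -0.0], [-0.076, 0.997, -0.0], [0.0, -0.0, -1.0]]
wrist_force: [1.2, 0.5, 0.5]
opening: 0.087
```

```bash
python3 mv.py .595 -.2174 .16 184.2
```

```text
shift [-19.37 -57.09   4.81] turn 0.15 | t 0.6 p [0.3586 0.3371 0.2081] psi -175.65 tilt [-0.0003 -0.0001 -1.    ] F [1.1623 0.5178 0.5092] M [ 0.0641 -0.0582  0.0472] q [-0.8569  0.0404  0.0098  1.8037 -0.0006  1.2977  0.7997] op 0.08697988094286481
```

>>> {"name": "jog_arm", "arguments": {"steps": [[[-19.4, -57.1, 3, 0], [-19.4, -57.1, 3, 0], [-19.4, -57.1, 3, 0], [-19.4, -57.1, 3, 0], [-19.4, -57.1, 3, 0]]]}}

```text
time: 1.1
eef_pos: [0.456, 0.1074, 0.1958]
ee_rot: [[-0.997, -0.074, 0.0], [-0.074, 0.997, 0.0], [-0.0, 0.0, -1.0]]
wrist_force: [1.2, 0.5, 0.7]
opening: 0.0872
```

```bash
python3 mv.py .595 -.2174 .15 184.2
```

```text
shift [-11.47 -33.41   4.58] turn 0.03 | t 1.1 p [0.456  0.1074 0.1958] psi -175.77 tilt [ 0.0002  0.0003 -1.    ] F [1.1973 0.5343 0.7107] M [ 0.0294 -0.0405  0.0161] q [-0.5977 -0.0182  0.2676  1.8881  0.0048  1.2708  1.313 ] op 0.08716712162815847
```

>>> {"name": "jog_arm", "arguments": {"steps": [[[-11.5, -33.4, 3, 0], [-11.5, -33.4, 3, 0], [-11.5, -33.4, 3, 0], [-11.5, -33.4, 3, 0], [-11.5, -33.4, 3, 0]]]}}

```text
time: 1.6
eef_pos: [0.5543, -0.1213, 0.1745]
ee_rot: [[-0.997, -0.074, 0.0], [-0.074, 0.997, 0.0], [-0.0, 0.0, -1.0]]
wrist_force: [1.2, 0.7, -0.2]
opening: 0.0871
```

```bash
python3 mv.py .595 -.2174 .12 184.2
```

```text
shift [-3.34 -9.89  5.45] turn 0.05 | t 1.6 p [ 0.5543 -0.1213  0.1745] psi -175.75 tilt [ 0.0002  0.0001 -1.    ] F [ 1.2427  0.6652 -0.1945] M [ 0.1089 -0.0669  0.0093] q [-0.3014  0.2378  0.5107  1.6892 -0.1219  1.2461  1.8812] op 0.08708165633796644
```

>>> {"name": "jog_arm", "arguments": {"steps": [[[-3.4, -9.9, 2, 0], [-3.4, -9.9, 2, 0], [-3.4, -9.9, 5, 0], [-3.4, -9.9, 5, 0], [-3.4, -9.9, 5, 0]]]}}

```text
time: 2.1
eef_pos: [0.5947, -0.215, 0.1244]
ee_rot: [[-0.997, -0.074, -0.002], [-0.074, 0.997, 0.001], [0.002, 0.001, -1.0]]
wrist_force: [-0.3, 0.9, 1.0]
opening: 0.0869
```

```bash
python3 mv.py .595 -.2174 .043 184.2; python3 - <<'E'
from h import *
for n in("scene","top"): cv2.imwrite(f"pics/{n}1.png",viewer.read_camera(n)[:,:,::-1])
crop('pics/top1.png','pics/t1.png',310,140,110,110,5)
crop('pics/scene1.png','pics/s1.png',160,160,100,100,5)
E
```

```text
shift [-0.03 -0.25  8.14] turn 0.04 | t 2.1 p [ 0.5947 -0.215   0.1244] psi -175.76 tilt [-0.0018  0.0007 -1.    ] F [-0.255   0.8699  0.9678] M [ 0.0509 -0.0631 -0.0261] q [-0.1328  0.4396  0.535   1.5695 -0.2351  1.1992  2.0915] op 0.08687584790124295
```

View pics/t1.png

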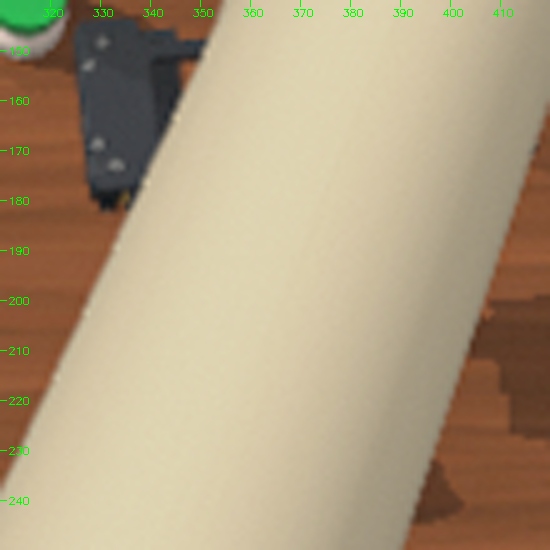

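View pics/s1.png

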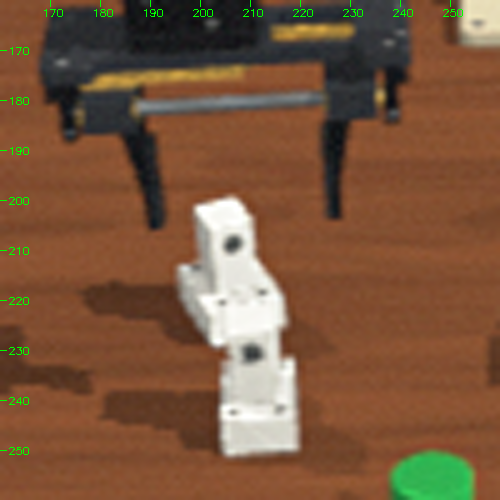

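The scene view shows the open fingers, tips at (191,205) and (226,203), straddling the far bracket, whose lug is at about (210,230). The arm hides the top view. I'll check the camera against the arm, then descend.

```bash
python3 - <<'E'
from h import *
o=bot.get_obs();R=o['ee_rot'];p=o['eef_pos']
for s in(-1,1):
    for w in(.0435,.0585): print(s,w,proj('scene',p+R@np.array([0,s*w,.011])))
# lug top centre
print(proj('scene',[.5951,-.2175,.072]))
E
python3 mv.py .595 -.2174 .043 184.2
```

```text
-1 0.0435 [[193.7191 210.8152]]
-1 0.0585 [[188.194  211.1573]]
1 0.0435 [[225.5975 208.8414]]
1 0.0585 [[231.0651 208.5028]]
[[209.9783 222.9804]]
shift [ 0.12 -0.28  8.31] turn 0.11 | t 2.2 p [ 0.5958 -0.2146  0.1261] psi -175.69 tilt [ 0.0016  0.0005 -1.    ] F [ 0.323  -0.6521  0.4652] M [ 0.0118 -0.0717 -0.0807] q [-0.1339  0.4373  0.5353  1.5684 -0.2351  1.199   2.0916] op 0.08730022518215162
```

```bash
python3 - <<'E'
from h import *
o=bot.get_obs();R=o['ee_rot'];p=o['eef_pos'];print(o['time'],p)
cv2.imwrite(f"pics/scene2.png",viewer.read_camera('scene')[:,:,::-1])
for s in(-1,1): print(proj('scene',p+R@np.array([0,s*.05,.011])),proj('scene',p+R@np.array([0,s*.05,-.059])))
crop('pics/scene2.png','pics/s2.png',170,150,80,70,9)
E
```

```text
2.2 [ 0.5958 -0.2146  0.1261]
[[191.326  210.9634]] [[188.5996 188.4458]]
[[227.9678 208.6946]] [[226.2347 186.2346]]
```

View pics/s2.png

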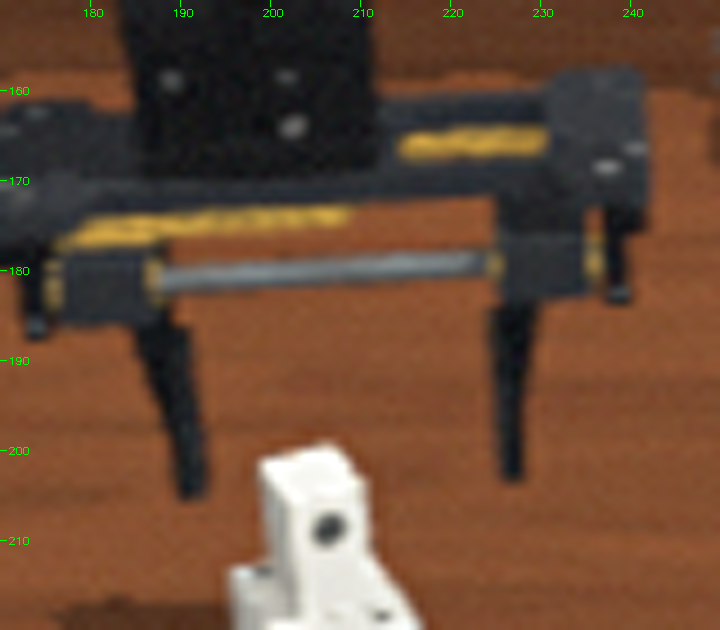

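Fingertips appear about 5 px higher than predicted. I'll lower to a safe height with the fingers clear beside the lug and compare again.

>>> {"name": "jog_arm", "arguments": {"steps": [[[0, -0.25, 4.5, 0], [0, -0.25, 6.4, 0], [0, -0.25, 6.4, 0]]]}}

```text
time: 2.55
eef_pos: [0.5942, -0.2166, 0.0592]
ee_rot: [[-0.997, -0.075, -0.003], [-0.075, 0.997, 0.001], [0.003, 0.002, -1.0]]
wrist_force: [-0.3, 0.9, 0.4]
opening: 0.0868
```

```bash
python3 mv.py .595 -.2174 .043 184.2; python3 - <<'E'
from h import *
o=bot.get_obs();R=o['ee_rot'];p=o['eef_pos'];print(o['time'],p)
cv2.imwrite(f"pics/scene3.png",viewer.read_camera('scene')[:,:,::-1])
for s in(-1,1): print(proj('scene',p+R@np.array([0,s*.05,.011])),proj('scene',p+R@np.array([0,s*.05,-.059])))
crop('pics/scene3.png','pics/s3.png',170,170,80,85,7)
E
```

```text
shift [-0.08 -0.09  1.62] turn 0.1 | t 2.55 p [ 0.5942 -0.2166  0.0592] psi -175.7 tilt [-0.003   0.0014 -1.    ] F [-0.3244  0.8961  0.3702] M [0.0848 0.0768 0.0568] q [-0.112   0.5069  0.512   1.6261 -0.2729  1.0838  2.1215] op 0.08681854792656707
2.55 [ 0.5942 -0.2166  0.0592]
[[193.169 231.113]] [[190.5224 209.7722]]
[[228.8701 228.7652]] [[227.1731 207.4707]]
```

View pics/s3.png

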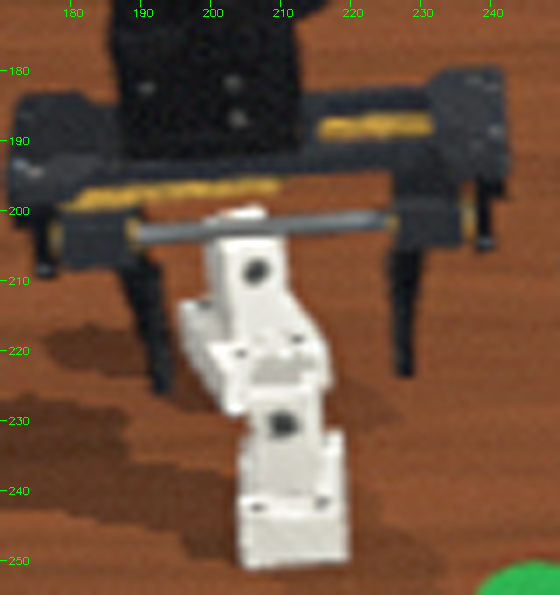

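```bash
python3 - <<'E'
from h import *
R=np.array([[-.997,-.074,0],[-.074,.997,0],[0,0,-1]]);p=np.array([.5947,-.215,.1244])
for back in (.06,.08,.1,.12): print(back,[proj('top',p+R@np.array([dx,.095,-back])).ravel() for dx in(-.0375,0,.0375)],ray('top',337,161,p[2]+back))
for z in(.048,.064): print(z,proj('scene',[.594,-.217,z]))
print(proj('scene',[.565,-.217,.048]))
E
python3 -c "
from h import *
crop('pics/top1.png','pics/t1b.png',300,120,120,80,6)"
```

```text
0.06 [array([321.7835, 154.3665]), array([323.3284, 170.0685]), array([324.8958, 185.9997])] [ 0.6091 -0.152   0.1844]
0.08 [array([322.5838, 151.5253]), array([324.1681, 167.5471]), array([325.7761, 183.8079])] [ 0.6028 -0.1493  0.2044]
0.1 [array([323.4194, 148.5591]), array([325.0452, 164.9139]), array([326.6958, 181.5181])] [ 0.5965 -0.1466  0.2244]
0.12 [array([324.2926, 145.4593]), array([325.962 , 162.1612]), array([327.6575, 179.1236])] [ 0.5902 -0.1439  0.2444]
0.048 [[210.9118 229.9623]]
0.064 [[210.4347 225.178 ]]
[[211.831  224.4106]]
```

View pics/t1b.png

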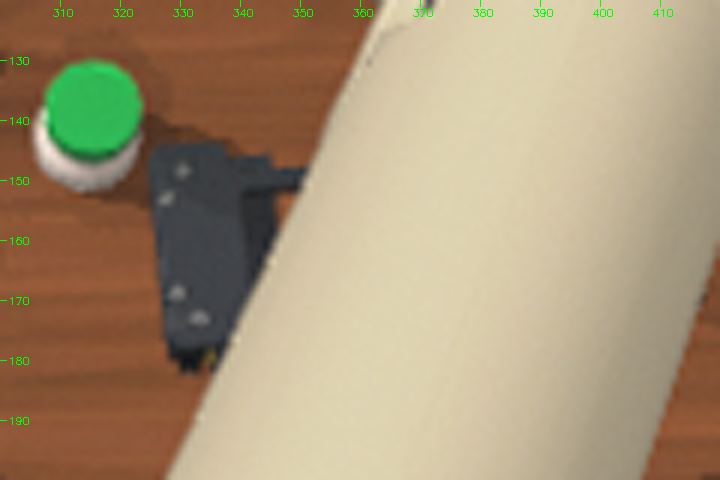

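```bash
python3 - <<'E'
from h import *
R=np.array([[-.997,-.074,0],[-.074,.997,0],[0,0,-1]]);p=np.array([.5955,-.2148,.1255])
for back in (.06,.09,.1,.12): print(back,[proj('scene',p+R@np.array([dx,.095,-back])).ravel() for dx in(-.0375,.0375)])
# triangulate block corner: far(+x) left corner seen top (325,144.5); scene near-right-top corner
for uv in((241.5,160),(241.5,158),(241.5,163)): print(tri(uv,(325,144.5)))
E
```

```text
0.06 [array([243.4837, 191.8466]), array([242.4575, 178.6991])]
0.09 [array([242.9043, 181.7084]), array([241.8929, 168.8761])]
0.1 [array([242.708 , 178.2753]), array([241.7018, 165.5522])]
0.12 [array([242.3109, 171.3267]), array([241.3154, 158.8282])]
[ 0.6169 -0.1174  0.2731]
[ 0.6152 -0.1171  0.2779]
[ 0.6195 -0.1179  0.266 ]
```

The gripper body matches both views, so only the fingers look slightly short. I'll go down to grasp height and close gently.

>>> {"name": "jog_arm", "arguments": {"steps": [[[-0.05, -0.1, 1.7, 0], [-0.05, -0.1, 1.7, 0], [-0.05, -0.1, 1.7, 0]]]}}

```text
time: 2.9
eef_pos: [0.5962, -0.2191, 0.0444]
ee_rot: [[-0.997, -0.074, 0.001], [-0.074, 0.997, 0.0], [-0.001, -0.0, -1.0]]
wrist_force: [0.6, -1.4, 1.0]
opening: 0.087
```

>>> {"name": "jog_arm", "arguments": {"steps": [[[0, 0, 0, 0], [0, 0, 0, 0], [0, 0, 0, 0], [0, 0, 0, 0], [0, 0, 0, 0]]], "claw": 2.0, "newtons": 10}}

```text
time: 3.4
eef_pos: [0.5959, -0.2192, 0.0438]
ee_rot: [[-0.997, -0.074, 0.0], [-0.074, 0.997, 0.0], [-0.0, 0.0, -1.0]]
wrist_force: [1.1, -0.4, 0.0]
opening: 0.0547
```

```bash
python3 mv.py .595 -.2174 .043 184.2; python3 - <<'E'
from h import *
o=bot.get_obs();R=o['ee_rot'];p=o['eef_pos'];print(o['time'],p)
cv2.imwrite(f"pics/scene4.png",viewer.read_camera('scene')[:,:,::-1])
for s in(-1,1): print(proj('scene',p+R@np.array([0,s*.017,.011])),proj('scene',p+R@np.array([0,s*.017,-.008])))
crop('pics/scene4.png','pics/s4.png',170,180,80,75,7)
E
```

```text
shift [0.08 0.19 0.08] turn 0.02 | t 3.4 p [ 0.5959 -0.2192  0.0438] psi -175.78 tilt [ 0.0001  0.0001 -1.    ] F [ 1.0779 -0.3698  0.0365] M [0.0549 0.0045 0.0394] q [-0.1035  0.5273  0.5058  1.6332 -0.2842  1.0549  2.1304] op 0.054674860025927495
3.4 [ 0.5959 -0.2192  0.0438]
[[204.4718 235.2275]] [[203.8615 229.5963]]
[[216.5576 234.4501]] [[216.032  228.8229]]
```

View pics/s4.png

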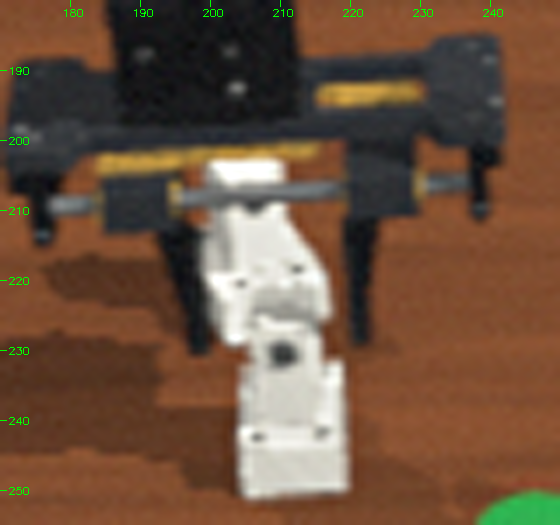

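The fingers are at about (198,229) and (221,229), closing on either side of the lug. I'll keep closing and centre by about 1.7 mm.

>>> {"name": "jog_arm", "arguments": {"steps": [[[0, 0.17, 0, 0], [0, 0.17, 0, 0], [0, 0.17, 0, 0], [0, 0.17, 0, 0], [0, 0.17, 0, 0]]]}}

```text
time: 3.95
eef_pos: [0.5958, -0.2175, 0.0437]
ee_rot: [[-0.997, -0.073, 0.0], [-0.073, 0.997, 0.0], [-0.0, 0.0, -1.0]]
wrist_force: [0.6, 0.2, -0.2]
opening: 0.0261
```

```bash
python3 mv.py .595 -.2174 .043 184.2; python3 - <<'E'
from h import *
cv2.imwrite(f"pics/scene5.png",viewer.read_camera('scene')[:,:,::-1])
crop('pics/scene5.png','pics/s5.png',170,180,80,75,7)
E
```

```text
shift [0.07 0.02 0.07] turn 0.01 | t 3.95 p [ 0.5958 -0.2175  0.0437] psi -175.79 tilt [ 0.0001  0.0001 -1.    ] F [ 0.6205  0.1561 -0.1978] M [ 0.0353 -0.0505  0.002 ] q [-0.1063  0.5259  0.5056  1.6353 -0.2836  1.0541  2.1276] op 0.026135182272410313
```

View pics/s5.png

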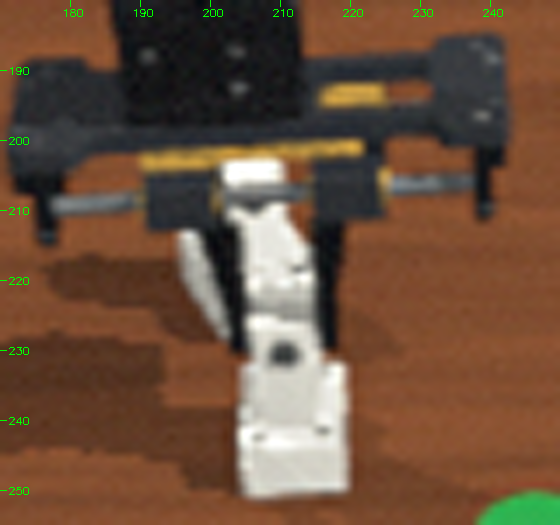

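Gripped: opening 26.1 mm matches the lug, and the TCP y matches the camera estimate. Firming the grip and lifting.

>>> {"name": "jog_arm", "arguments": {"steps": [[[0, 0, 0, 0], [0, 0, 0, 0], [0, 0, -4, 0], [0, 0, -7, 0], [0, 0, -7, 0]]], "newtons": 50}}

```text
time: 4.5
eef_pos: [0.5978, -0.2186, 0.1181]
ee_rot: [[-0.997, -0.073, 0.006], [-0.073, 0.997, -0.002], [-0.006, -0.002, -1.0]]
wrist_force: [1.1, -0.2, -2.2]
opening: 0.0256
```

```bash
python3 mv.py .454 -.0146 .115 180.85
```

```text
shift [12.85 21.4   0.19] turn 3.35 | t 4.5 p [ 0.5978 -0.2186  0.1181] psi -175.8 tilt [ 0.0063 -0.0015 -1.    ] F [ 1.0679 -0.2278 -2.2233] M [ 0.0344 -0.0438 -0.0217] q [-0.1281  0.4484  0.5355  1.5727 -0.2424  1.1806  2.0993] op 0.025616813098750617
```

>>> {"name": "jog_arm", "arguments": {"steps": [[[4, 7, 0, 1], [7, 11, 0, 2.5], [10, 16, 0, 3.4], [12.2, 20, 0, 3.4], [12.85, 21.4, 0, 3.4]]]}}

```text
time: 5.0
eef_pos: [0.4497, -0.0122, 0.1129]
ee_rot: [[-1.0, -0.014, -0.001], [-0.014, 1.0, -0.0], [0.001, -0.0, -1.0]]
wrist_force: [1.8, 0.4, -1.8]
opening: 0.0254
```

>>> {"name": "jog_arm", "arguments": {"steps": [[[0, 0, 0, 0], [0, 0, 0, 0]]]}}

```text
time: 5.2
eef_pos: [0.4512, -0.0126, 0.1134]
ee_rot: [[-1.0, -0.017, -0.0], [-0.017, 1.0, 0.001], [0.0, 0.001, -1.0]]
wrist_force: [0.6, -0.8, -1.5]
opening: 0.0257
```

```bash
python3 mv.py .454 -.0146 .0500 180.85; python3 - <<'E'
from h import *
for n in("scene","top"): cv2.imwrite(f"pics/{n}6.png",viewer.read_camera(n)[:,:,::-1])
crop('pics/scene6.png','pics/s6.png',230,160,100,100,6)
E
```

```text
shift [-0.28 -0.21  6.34] turn 0.12 | t 5.2 p [ 0.4512 -0.0126  0.1134] psi -179.03 tilt [-0.0003  0.0006 -1.    ] F [ 0.5866 -0.7637 -1.5444] M [ 0.0107  0.0027 -0.0109] q [-0.5195  0.0146  0.4547  2.0404 -0.0079  1.0884  1.5264] op 0.02566347496058452
```

View pics/s6.png

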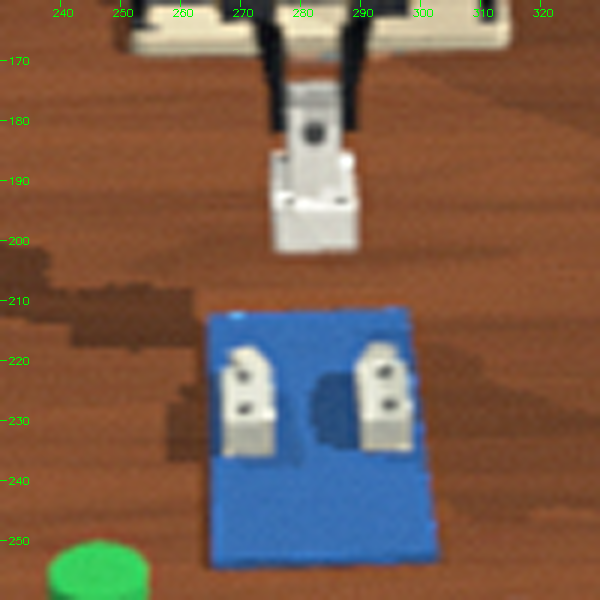

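View pics/top6.png

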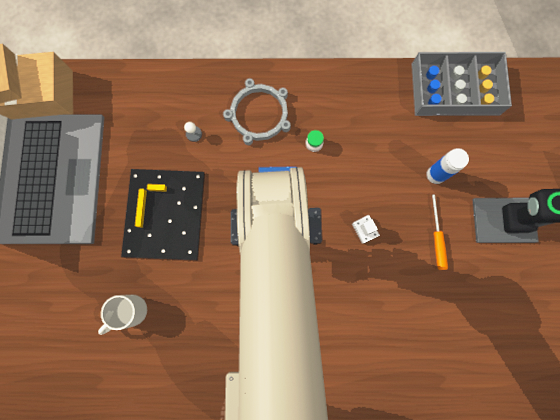

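The scene view shows the bracket held level, front face across columns 275–289. I'll compare it with the pose predicted from the arm, to find any bias between camera and arm.

```bash
python3 - <<'E'
from fit import *
Sc=cv2.imread('pics/scene6.png'); o=bot.get_obs();p=o['eef_pos'];print(p,o['time'])
rs=(268,186,28,20)
a=alpha(Sc,rs,'white')
def br(x,y,z,yaw,w): return [boxpts((0,0,0),(.06,w,.024),(x,y,z,yaw)),boxpts((0,0,.024),(.03,.026,.048),(x,y,z,yaw))]
def c(q): return ((render('scene',br(.4512-.0008,-.0126,.1134-.0437,.017,.04),rs,q)-a)**2).sum()
r=opt(c,[0,0],[.7,.7]);print(r.x,r.fun)
E
```

```text
[ 0.452  -0.0144  0.1135] 5.3
[-0.1397  0.0083] 2.4419790840580013
```

>>> {"name": "jog_arm", "arguments": {"steps": [[[-0.2, -0.15, 4, 0], [-0.2, -0.15, 5.7, 0], [-0.2, -0.15, 5.7, 0], [-0.2, -0.15, 5.7, 0]]]}}

```text
time: 5.7
eef_pos: [0.4542, -0.016, 0.057]
ee_rot: [[-1.0, -0.013, -0.0], [-0.013, 1.0, -0.001], [0.0, -0.001, -1.0]]
wrist_force: [-0.3, 0.1, -1.7]
opening: 0.0256
```

```bash
python3 mv.py .454 -.0152 .0490 180.85
```

```text
shift [0.02 0.09 0.8 ] turn -0.13 | t 5.7 p [ 0.4542 -0.016   0.057 ] psi -179.28 tilt [-0.0005 -0.0008 -1.    ] F [-0.3343  0.113  -1.7106] M [ 0.0802 -0.0137  0.0377] q [-0.5049  0.1079  0.4639  2.0888 -0.058   0.9575  1.5734] op 0.025636033386768203
```

>>> {"name": "jog_arm", "arguments": {"steps": [[[0, 0, 0.4, 0], [0, 0, 0.6, 0], [0, 0, 0.7, 0], [0, 0, 0.75, 0], [0, 0, 0.75, 0]]]}}

```text
time: 6.2
eef_pos: [0.4543, -0.0149, 0.0497]
ee_rot: [[-1.0, -0.014, 0.001], [-0.014, 1.0, 0.0], [-0.001, 0.0, -1.0]]
wrist_force: [-0.7, -0.5, 0.8]
opening: 0.0258
```

```bash
python3 mv.py .454 -.0152 .0490 180.85
```

```text
shift [ 0.03 -0.03  0.07] turn -0.03 | t 6.2 p [ 0.4543 -0.0149  0.0497] psi -179.18 tilt [ 0.0009  0.0003 -1.    ] F [-0.6525 -0.4661  0.8477] M [-0.0257  0.1311 -0.022 ] q [-0.504   0.1192  0.4627  2.0959 -0.0662  0.939   1.5801] op 0.02580954690180393
```

Contact with the gauge base is at the expected height: TCP z 0.0497, with the force changing by about +2.5 N. Pressing a touch more and sliding.

>>> {"name": "jog_arm", "arguments": {"steps": [[[-0.5, 0, 0.05, 0], [-1, 0, 0.05, 0], [-1.5, 0, 0.05, 0], [-2, 0, 0.05, 0], [-2.5, 0, 0.05, 0]]]}}

```text
time: 6.7
eef_pos: [0.4797, -0.0144, 0.0496]
ee_rot: [[-1.0, -0.014, 0.001], [-0.014, 1.0, 0.001], [-0.001, 0.001, -1.0]]
wrist_force: [-3.1, 0.2, 8.7]
opening: 0.0252
```

```bash
python3 mv.py .541 -.0139 .0490 180.85
```

```text
shift [-6.13 -0.04  0.07] turn -0.02 | t 6.7 p [ 0.4797 -0.0144  0.0496] psi -179.17 tilt [ 0.0009  0.0007 -1.    ] F [-3.1148  0.2103  8.7148] M [0.2673 0.7333 0.04  ] q [-0.4914  0.1788  0.4639  2.0356 -0.099   0.9471  1.6092] op 0.025176987403077694
```

```bash
python3 - <<'E'
from h import *
cv2.imwrite("pics/scene7.png",viewer.read_camera("scene")[:,:,::-1])
crop('pics/scene7.png','pics/s7.png',250,190,65,65,10)
E
```

```text
(no output)
```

View pics/s7.png

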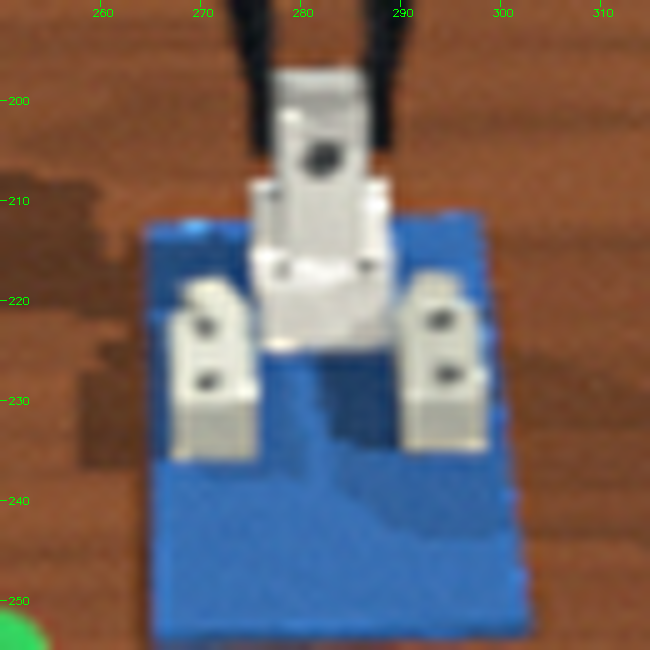

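The bracket's front bottom edge at (276–289, 225) lies centred before the gap (276–290, 235). Sliding on.

>>> {"name": "jog_arm", "arguments": {"steps": [[[-0.6, 0, 0, 0], [-1.2, 0, 0, 0], [-1.8, 0, 0, 0], [-2.4, 0, 0, 0], [-3, 0, 0, 0]]]}}

```text
time: 7.25
eef_pos: [0.5097, -0.014, 0.0496]
ee_rot: [[-1.0, -0.014, 0.001], [-0.014, 1.0, 0.001], [-0.001, 0.001, -1.0]]
wrist_force: [-2.6, -0.5, 7.7]
opening: 0.0253
```

```bash
python3 mv.py .541 -.0139 .0490 180.85
```

```text
shift [-3.13 -0.04  0.07] turn -0.03 | t 7.25 p [ 0.5097 -0.014   0.0496] psi -179.18 tilt [ 0.0009  0.0007 -1.    ] F [-2.649  -0.4781  7.6937] M [0.2244 0.6908 0.0136] q [-0.4739  0.2464  0.4621  1.962  -0.1338  0.9614  1.6381] op 0.02531901590119881
```

>>> {"name": "jog_arm", "arguments": {"steps": [[[-0.7, 0, 0, 0], [-1.4, 0, 0, 0], [-2.1, 0, 0, 0], [-2.8, 0, 0, 0], [-3.5, 0, 0, 0]]]}}

```text
time: 7.75
eef_pos: [0.5447, -0.0135, 0.0496]
ee_rot: [[-1.0, -0.014, 0.001], [-0.014, 1.0, 0.001], [-0.001, 0.001, -1.0]]
wrist_force: [-3.5, -0.4, 8.5]
opening: 0.0253
```

>>> {"name": "jog_arm", "arguments": {"steps": [[[-0.7, 0, 0, 0], [-1.4, 0, 0, 0], [-2.1, 0, 0, 0], [-2.8, 0, 0, 0], [-3.5, 0, 0, 0]]]}}

```text
time: 8.25
eef_pos: [0.5797, -0.013, 0.0497]
ee_rot: [[-1.0, -0.014, 0.001], [-0.014, 1.0, 0.001], [-0.001, 0.001, -1.0]]
wrist_force: [-2.2, -0.1, 6.4]
opening: 0.0256
```

```bash
python3 mv.py .616 -.0127 .0490 180.85;python3 - <<'E'
from h import *
cv2.imwrite("pics/scene8.png",viewer.read_camera("scene")[:,:,::-1])
crop('pics/scene8.png','pics/s8.png',250,190,65,65,10)
E
```

```text
shift [-3.63 -0.02  0.07] turn -0.02 | t 8.25 p [ 0.5797 -0.013   0.0497] psi -179.17 tilt [ 0.001   0.0006 -1.    ] F [-2.2355 -0.0562  6.3747] M [0.2454 0.6917 0.0371] q [-0.427   0.3952  0.4506  1.7809 -0.2     1.0096  1.6856] op 0.025606926085164062
```

View pics/s8.png

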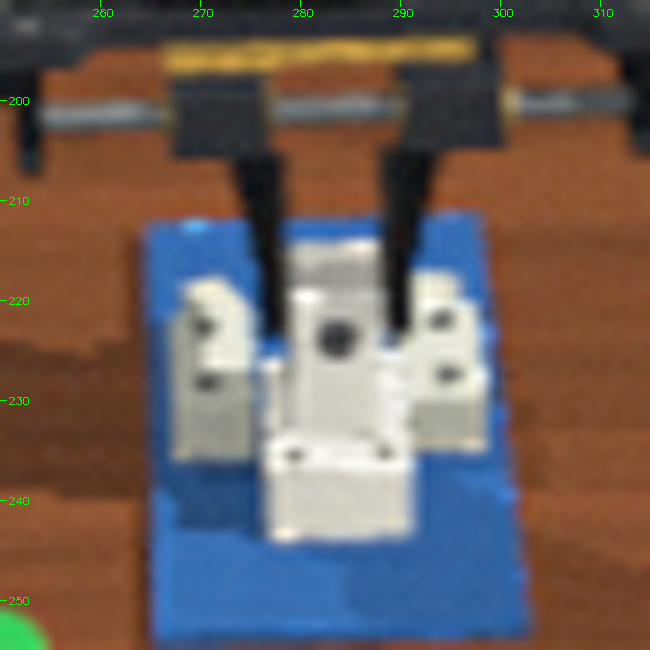

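It passes cleanly: front face at row 236–244, beyond the jaws' exit at row 236, with no side force. Continuing until it is fully out.

>>> {"name": "jog_arm", "arguments": {"steps": [[[-0.7, 0, 0, 0], [-1.4, 0, 0, 0], [-2.1, 0, 0, 0], [-2.9, 0, 0, 0], [-3.7, 0, 0, 0]]]}}

```text
time: 8.8
eef_pos: [0.6167, -0.0125, 0.0497]
ee_rot: [[-1.0, -0.015, 0.001], [-0.015, 1.0, 0.001], [-0.001, 0.001, -1.0]]
wrist_force: [-2.2, -1.1, 7.0]
opening: 0.0256
```

```bash
python3 mv.py .616 -.0127 .0490 180.85;python3 - <<'E'
from h import *
cv2.imwrite("pics/scene9.png",viewer.read_camera("scene")[:,:,::-1])
crop('pics/scene9.png','pics/s9.png',250,190,65,75,8)
E
```

```text
shift [ 0.07 -0.02  0.07] turn -0.02 | t 8.8 p [ 0.6167 -0.0125  0.0497] psi -179.17 tilt [ 0.0009  0.0006 -1.    ] F [-2.1838 -1.0746  7.0105] M [0.2075 0.6691 0.0224] q [-0.4009  0.4709  0.4431  1.679  -0.2278  1.0421  1.7008] op 0.025574778227558475
```

View pics/s9.png

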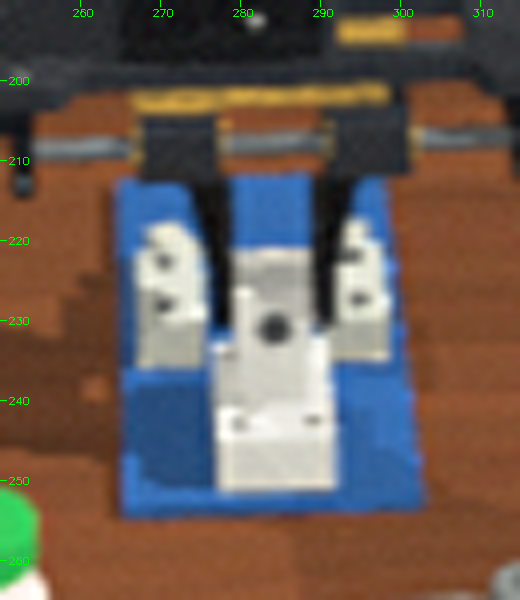

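It's fully out: the rear end is about 20 mm past the jaws. Lifting and moving to a hover 30 mm short of both stops.

>>> {"name": "jog_arm", "arguments": {"steps": [[[0, 0, -2, 0], [0, 0, -5, 0], [0, 0, -7, 0], [0, 0, -7, 0]]]}}

```text
time: 9.25
eef_pos: [0.6176, -0.0126, 0.1215]
ee_rot: [[-1.0, -0.014, 0.005], [-0.014, 1.0, 0.001], [-0.005, 0.001, -1.0]]
wrist_force: [0.2, 0.1, -1.6]
opening: 0.0254
```

```bash
python3 mv.py .521 .294 .12 177.3
```

```text
shift [ 9.22 30.8   0.13] turn 3.53 | t 9.25 p [ 0.6176 -0.0126  0.1215] psi -179.17 tilt [ 0.0046  0.0007 -1.    ] F [ 0.1879  0.1268 -1.6285] M [ 0.0191 -0.0349 -0.026 ] q [-0.4209  0.3937  0.4669  1.6178 -0.1894  1.1704  1.6738] op 0.02540769218640454
```

>>> {"name": "jog_arm", "arguments": {"steps": [[[1.3, 4.5, 0, 1], [2.6, 9, 0, 2], [4, 13.5, 0, 3], [5.3, 18, 0, 3.5], [6.6, 22.5, 0, 3.5]]]}}

```text
time: 9.75
eef_pos: [0.5451, 0.213, 0.1174]
ee_rot: [[-0.999, 0.047, -0.001], [0.047, 0.999, -0.001], [0.001, -0.001, -1.0]]
wrist_force: [1.0, 0.4, -2.2]
opening: 0.0251
```

```bash
python3 mv.py .521 .294 .12 177.3
```

```text
shift [ 2.79  7.98 -0.27] turn 0.01 | t 9.75 p [0.5451 0.213  0.1174] psi 177.31 tilt [-0.0015 -0.0005 -1.    ] F [ 1.0137  0.4183 -2.1949] M [ 0.0906 -0.0433 -0.0008] q [-0.7644  0.3215  0.3792  1.7013 -0.1289  1.1449  1.1746] op 0.025149209231494503
```

>>> {"name": "jog_arm", "arguments": {"steps": [[[1.5, 4, 0, 0], [2.5, 7, 0, 0], [2.8, 8, 0, 0], [2.8, 8, 0, 0], [2.8, 8, 2, 0]]]}}

```text
time: 10.25
eef_pos: [0.5244, 0.2918, 0.1001]
ee_rot: [[-0.999, 0.048, 0.003], [0.048, 0.999, 0.001], [-0.003, 0.001, -1.0]]
wrist_force: [0.1, -0.0, -1.8]
opening: 0.0255
```

```bash
python3 mv.py .521 .294 .06 177.3;python3 - <<'E'
from h import *
for n in("scene","top"): cv2.imwrite(f"pics/{n}10.png",viewer.read_camera(n)[:,:,::-1])
crop('pics/scene10.png','pics/s10.png',340,160,95,90,7)
E
```

```text
shift [0.36 0.2  4.01] turn -0.05 | t 10.25 p [0.5244 0.2918 0.1001] psi 177.25 tilt [ 0.0033  0.0013 -1.    ] F [ 0.0858 -0.0319 -1.8252] M [-0.0066 -0.0458 -0.0341] q [-0.8594  0.3638  0.3386  1.6815 -0.1313  1.1153  1.0391] op 0.025529112920172844
```

View pics/s10.png

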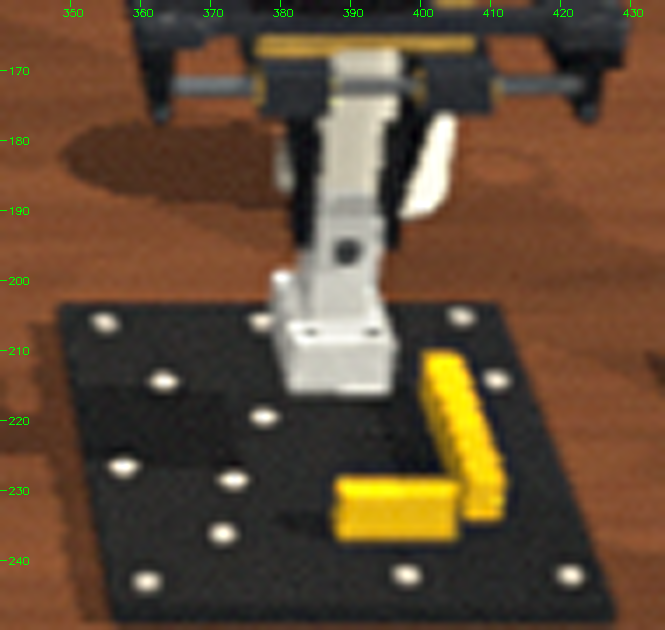

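View pics/top10.png

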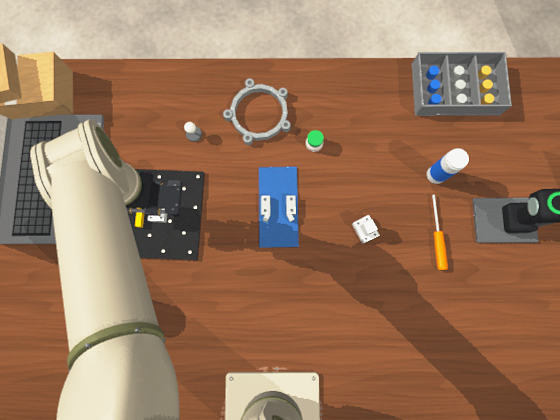

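The bracket, front bottom edge at row 216, is clear of the stops. Lowering onto the plate.

>>> {"name": "jog_arm", "arguments": {"steps": [[[0.2, 0, 2.5, 0], [0.2, 0, 3.7, 0], [0.2, 0, 4.1, 0], [0.2, 0, 4.3, 0], [0.2, 0, 4.4, 0]]]}}

```text
time: 10.85
eef_pos: [0.5212, 0.2926, 0.0557]
ee_rot: [[-0.999, 0.047, 0.001], [0.047, 0.999, 0.001], [-0.001, 0.001, -1.0]]
wrist_force: [0.3, -1.8, 3.2]
opening: 0.0255
```

```bash
python3 mv.py .521 .294 .055 177.3
```

```text
shift [0.02 0.14 0.07] turn -0.01 | t 10.85 p [0.5212 0.2926 0.0557] psi 177.29 tilt [ 0.0011  0.0007 -1.    ] F [ 0.346  -1.7981  3.2153] M [-0.2175  0.2034  0.036 ] q [-0.8529  0.4098  0.3268  1.7229 -0.1496  1.0321  1.0491] op 0.025490684199173375
```

On the plate at TCP z 0.0557, as predicted. Sliding towards the long stop.

>>> {"name": "jog_arm", "arguments": {"steps": [[[0, 0.8, 0.02, 0], [0, 1.6, 0.02, 0], [0, 2.3, 0.02, 0], [0, 2.7, 0.02, 0], [0, 2.9, 0.02, 0]]]}}

```text
time: 11.35
eef_pos: [0.5224, 0.323, 0.0557]
ee_rot: [[-0.999, 0.046, 0.001], [0.046, 0.999, 0.001], [-0.001, 0.001, -1.0]]
wrist_force: [-2.3, -6.5, 10.6]
opening: 0.0255
```

>>> {"name": "jog_arm", "arguments": {"steps": [[[0, 0.1, 0, 0], [0, 0.2, 0, 0], [0, 0.2, 0, 0]]]}}

```text
time: 11.65
eef_pos: [0.5224, 0.3231, 0.0558]
ee_rot: [[-0.999, 0.047, 0.0], [0.047, 0.999, -0.001], [-0.0, -0.001, -1.0]]
wrist_force: [-3.3, -7.0, 11.3]
opening: 0.0253
```

```bash
python3 mv.py .5526 .3228 .055 177.3
```

```text
shift [-3.02  0.11  0.08] turn 0.01 | t 11.65 p [0.5224 0.3231 0.0558] psi 177.31 tilt [ 0.0004 -0.0011 -1.    ] F [-3.2529 -7.0208 11.3009] M [-1.7601  0.833   0.095 ] q [-0.8801  0.4434  0.3172  1.6751 -0.1537  1.0481  1.0091] op 0.02528016642377274
```

>>> {"name": "jog_arm", "arguments": {"steps": [[[0, 0.05, -0.02, 0], [0, 0.1, -0.02, 0], [0, 0.1, -0.02, 0]]]}}

```text
time: 11.95
eef_pos: [0.5224, 0.3232, 0.0558]
ee_rot: [[-0.999, 0.048, -0.0], [0.048, 0.999, -0.002], [-0.0, -0.002, -1.0]]
wrist_force: [-4.5, -10.2, 12.5]
opening: 0.0257
```

```bash
python3 mv.py .5526 .3228 .055 177.3
```

```text
shift [-3.02  0.11  0.08] turn -0.02 | t 11.95 p [0.5224 0.3232 0.0558] psi 177.28 tilt [-0.0001 -0.0023 -1.    ] F [ -4.4873 -10.1817  12.5105] M [-2.3959  0.9291  0.1297] q [-0.8807  0.4442  0.3174  1.6739 -0.1532  1.0495  1.0079] op 0.025662059348871707
```

Contact with the long stop, about 10 N. Now sliding along it towards the short stop.

>>> {"name": "jog_arm", "arguments": {"steps": [[[-0.7, 0, 0, 0], [-1.4, 0, 0, 0], [-2.0, 0, 0, 0], [-2.5, 0, 0, 0], [-2.8, 0, 0, 0]]]}}

```text
time: 12.45
eef_pos: [0.5501, 0.3219, 0.0558]
ee_rot: [[-0.999, 0.048, -0.001], [0.048, 0.999, -0.002], [0.001, -0.002, -1.0]]
wrist_force: [-7.1, -10.1, 14.2]
opening: 0.0256
```

```bash
python3 mv.py .5526 .3228 .055 177.3
```

```text
shift [-0.25  0.1   0.08] turn -0.02 | t 12.45 p [0.5501 0.3219 0.0558] psi 177.28 tilt [-0.001  -0.0023 -1.    ] F [ -7.1449 -10.1157  14.1776] M [-2.3652  1.6149  0.1947] q [-0.8466  0.4918  0.32    1.6073 -0.1684  1.072   1.0424] op 0.02557225753264979
```

>>> {"name": "jog_arm", "arguments": {"steps": [[[-0.1, 0, 0, 0], [-0.2, 0, 0, 0], [-0.3, 0, 0, 0], [-0.4, 0, 0, 0], [-0.4, 0, 0, 0]]]}}

```text
time: 12.95
eef_pos: [0.5537, 0.3218, 0.0558]
ee_rot: [[-0.999, 0.047, -0.001], [0.047, 0.999, -0.002], [0.001, -0.002, -1.0]]
wrist_force: [-6.0, -9.2, 13.8]
opening: 0.0251
```

```bash
python3 mv.py .5526 .3228 .055 177.3
```

```text
shift [0.12 0.1  0.08] turn -0.02 | t 12.95 p [0.5537 0.3218 0.0558] psi 177.28 tilt [-0.0013 -0.0023 -1.    ] F [-5.9826 -9.1651 13.7634] M [-2.3653  1.617   0.1328] q [-0.8421  0.4982  0.3202  1.5981 -0.1703  1.0754  1.0468] op 0.025149691115627443
```

Short stop not reached yet (force unchanged). Going on gently.

>>> {"name": "jog_arm", "arguments": {"steps": [[[-0.05, 0, 0, 0], [-0.1, 0, 0, 0], [-0.15, 0, 0, 0], [-0.2, 0, 0, 0], [-0.2, 0, 0, 0]]]}}

```text
time: 13.45
eef_pos: [0.5539, 0.3218, 0.0559]
ee_rot: [[-0.999, 0.047, -0.005], [0.047, 0.999, -0.003], [0.005, -0.003, -1.0]]
wrist_force: [-14.8, -11.7, 20.8]
opening: 0.0255
```

```bash
python3 mv.py .5526 .3228 .055 177.3
```

```text
shift [0.13 0.09 0.09] turn 0.03 | t 13.45 p [0.5539 0.3218 0.0559] psi 177.33 tilt [-0.0047 -0.0028 -1.    ] F [-14.774  -11.7032  20.761 ] M [-2.8498  3.5495  0.117 ] q [-0.8402  0.5008  0.3195  1.5942 -0.172   1.08    1.049 ] op 0.025522028470912766
```

Both stops are touched. The Mz lever is about 10 mm, well inside the 60 mm face, which suggests flush contact rather than a corner. Pressing more firmly with full grip.

>>> {"name": "jog_arm", "arguments": {"steps": [[[0, 0.1, 0, 0], [0, 0.2, 0, 0], [-0.05, 0.3, 0, 0], [-0.05, 0.3, 0, 0], [-0.05, 0.3, 0, 0]]], "newtons": 60}}

```text
time: 13.95
eef_pos: [0.5541, 0.3221, 0.0559]
ee_rot: [[-0.999, 0.048, -0.007], [0.048, 0.999, -0.006], [0.007, -0.007, -1.0]]
wrist_force: [-20.4, -20.2, 28.5]
opening: 0.0256
```

```bash
python3 mv.py .5526 .3228 .055 177.3;python3 - <<'E'
from h import *
for n in("scene","top"): cv2.imwrite(f"pics/{n}11.png",viewer.read_camera(n)[:,:,::-1])
crop('pics/scene11.png','pics/s11.png',360,180,75,70,8)
crop('pics/top11.png','pics/t11.png',110,150,100,110,5)
E
```

```text
shift [0.15 0.06 0.09] turn -0.06 | t 13.95 p [0.5541 0.3221 0.0559] psi 177.24 tilt [-0.0069 -0.0064 -1.    ] F [-20.3803 -20.2493  28.5129] M [-4.8832  4.8948  0.1958] q [-0.8414  0.5042  0.3205  1.5894 -0.1709  1.0853  1.0458] op 0.025593323086511195
```

View pics/s11.png

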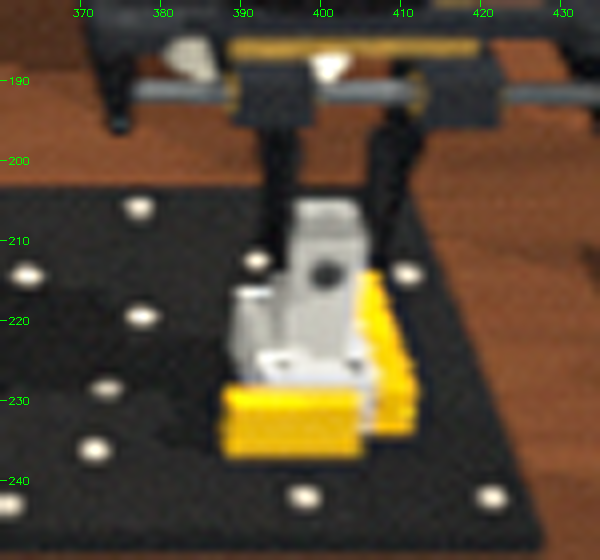

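View pics/t11.png

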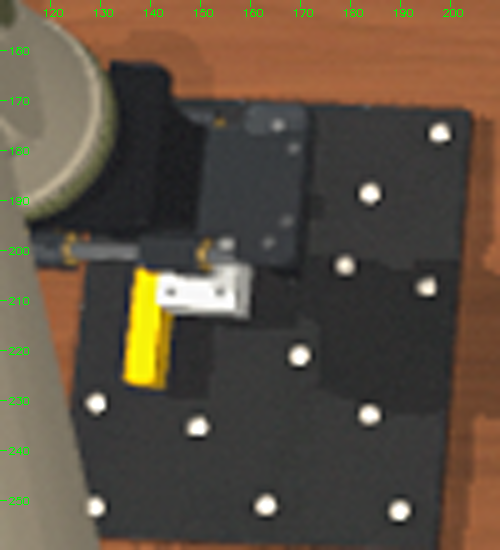

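The scene view shows the bracket in the corner: its end is behind the short stop at row 228 and its side is against the long stop near column 406. Mz still shows a slight residual bias, so I'll trim the yaw by -0.3° and see whether it responds as flush contact should.

>>> {"name": "jog_arm", "arguments": {"steps": [[[0, 0, 0, -0.3], [0, 0, 0, -0.3], [0, 0, 0, -0.3]]]}}

```text
time: 14.35
eef_pos: [0.5541, 0.3221, 0.0559]
ee_rot: [[-0.999, 0.043, -0.007], [0.043, 0.999, -0.006], [0.007, -0.007, -1.0]]
wrist_force: [-20.2, -19.1, 28.8]
opening: 0.0256
```

```bash
python3 mv.py .5526 .3228 .055 177.3
```

```text
shift [0.15 0.07 0.09] turn 0.21 | t 14.35 p [0.5541 0.3221 0.0559] psi 177.51 tilt [-0.0069 -0.0062 -1.    ] F [-20.1532 -19.0659  28.8096] M [-4.9156  4.8628 -0.076 ] q [-0.8405  0.504   0.3195  1.5894 -0.1705  1.0852  1.0504] op 0.025603298725988547
```

Mz swings through zero (0.20 to -0.08) for 0.3°, so the long side bears over its length. I'll set the balanced yaw and ease the push slightly to reduce the small tool tilt.

>>> {"name": "jog_arm", "arguments": {"steps": [[[0.02, -0.1, 0, 0.08], [0.03, -0.15, 0, 0.08], [0.03, -0.15, 0, 0.08], [0.03, -0.15, 0, 0.08]]]}}

```text
time: 14.75
eef_pos: [0.5541, 0.322, 0.0559]
ee_rot: [[-0.999, 0.044, -0.006], [0.044, 0.999, -0.004], [0.005, -0.005, -1.0]]
wrist_force: [-17.1, -15.5, 23.9]
opening: 0.0254
```

```bash
python3 mv.py .5526 .3228 .055 177.3;python3 - <<'E'
from h import *
for n in("scene","top"): cv2.imwrite(f"pics/{n}12.png",viewer.read_camera(n)[:,:,::-1])
E
python3 mv.py .5526 .3228 .055 177.3 | cut -c1-150
```

```text
shift [0.15 0.08 0.09] turn 0.18 | t 14.75 p [0.5541 0.322  0.0559] psi 177.48 tilt [-0.0056 -0.0044 -1.    ] F [-17.1101 -15.498   23.874 ] M [-3.8777  4.1498 -0.0416] q [-0.8402  0.5023  0.3193  1.5918 -0.1711  1.0823  1.0507] op 0.02535039276888462
shift [0.15 0.07 0.09] turn 0.18 | t 14.85 p [0.554  0.322  0.0559] psi 177.48 tilt [-0.0056 -0.0044 -1.    ] F [-17.5332 -14.8712  24.3883] M [-3.823
```

View pics/scene12.png

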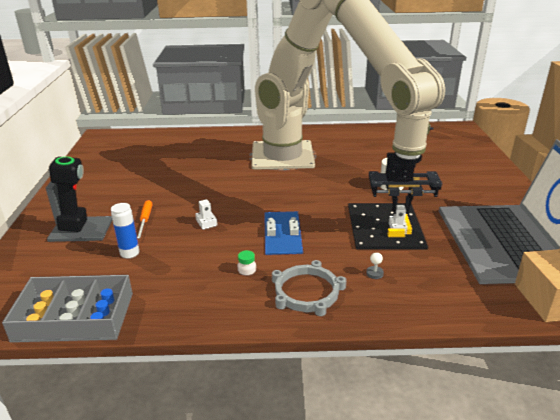

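Everything else stands as before: the wide bracket at (205,214), the can, jar, ball, cover, driver and mug. The bracket is in the corner with steady force, so I'm handing in.

```bash
python3 -c "
from station import bot
print(bot.close_job())"
```

```text
the job is handed in; nothing more can be done
None
```

I took the good bracket through the gauge and pressed it into the corner of the stops. I handed the job in at about 14.9 s, still gripping it and pushing on both stops.

- **Which bracket:** The bracket farther from the robot measured about 41 mm wide, so it was the good one. The nearer one measured about 46 mm and was left standing where it was.
- **Through the gauge:** I slid it upright along the gauge base, in at the flared end, until its rear was about 20 mm past the jaws. The side force stayed at about 1 N or less.
- **Final press:** The last reading before hand-in was about 17 N along x, 15 N along y and 24 N down, with a 25 mm grip opening and the grip set to 60 N. The lug itself is 26 mm wide. The contact point agreed with the camera-measured seat to about 1 mm.
- **Flushness:** I judged this from the yaw moment, which passed through zero when I trimmed the yaw by 0.3°. The arm hid the seat in the top view, so I could not confirm it there.
- **Other things:** In the last scene picture, nothing else appeared to have moved.

**Checks that did not fully agree:**
- The tool leans about 0.4° under the push, so the bracket's far edges may lift by a few tenths of a millimetre.
- The final tool yaw is about 0.2° from the camera estimate of the stops.
- The fingers looked about 16 mm shorter in the scene view than the stated tip reach. The grasp held anyway.

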